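Take two piles apart onto their holders

TASK

Two piles of two things each stand on the desk: take them apart and put each thing in its own holder in the back row, right way up and flat on the holder's floor inside the rim: the lidded sample cup in the small round dish, the label roll inside the ring on the square plate, the swab tin in the broad tray, the needle box in the long narrow tray. Do not let the cup tip over on the way, and leave the brown reagent bottle and the empty beaker where they are.

Things in the scene. Friction and masses are not known exactly. Their poses are not given: they have to be found in the camera images.
- sample_cup: Clear sample cup with a yellow screw lid, 50 mm tall; lid 41 mm across over the top 10 mm, tapered body up to 38 mm. 40 g. At the start it stands on the needle box or on the swab tin. Origin: centre of its underside, z up its axis.
- label_roll: Roll of white labels lying flat, 49 mm across, 25 mm high; its core hole cannot be gripped or entered. 50 g. At the start it lies on the needle box or on the swab tin. Origin: centre of its underside, z up.
- swab_tin: Closed grey enamelled swab tin, broad, 60 mm along its x, 74 mm along its y, 25 mm high, flat top; the lid does not open. 100 g. Lies on the desk with the label roll or the cup on it. Origin: centre of its underside, z up.
- needle_box: Closed grey enamelled needle box, long and narrow, 46 mm along its x, 95 mm along its y, 25 mm high; the lid does not open. 100 g. Lies on the desk with the label roll or the cup on it. Origin: centre of its underside, z up.
- cup_dish: Small round dish, 67 mm across outside, 60 mm inside the rim: holder of the sample cup; dark steel, fixed, floor 3 mm and rim top 7 mm above the desk. Origin: centre of its underside, on the desk; z up.
- roll_plate: Square plate 88 x 88 mm with a round ring standing on it, 74 mm across outside, 68 mm inside: holder of the label roll; dark steel, fixed, floor 3 mm and rim top 7 mm above the desk. Origin: centre of its underside, on the desk; z up.
- broad_tray: Broad tray, outside 82 mm along its x and 96 mm along its y, inside 76 x 90 mm: holder of the swab tin; dark steel, fixed, floor 3 mm and rim top 7 mm above the desk. Origin: centre of its underside, on the desk; z up.
- long_tray: Long narrow tray, outside 70 mm along its x and 119 mm along its y, inside 64 x 113 mm: holder of the needle box; dark steel, fixed, floor 3 mm and rim top 7 mm above the desk. Origin: centre of its underside, on the desk; z up.
- reagent: Bystander: brown reagent bottle with black cap, 40 mm across, 83 mm tall, loose, beyond the right end of the row of holders. Origin: centre of its underside, z up.
- beaker: Bystander: empty open plastic beaker, 58 mm across, 69 mm tall, loose, to the left and nearer the robot. Origin: centre of its underside, z up.
Things that resemble listed ones, but are neither listed nor needed, are in the scene too. Leave any yellow look-alike of the swab_tin alone.

How it is judged:
By the outcome, as a careful person would: the job done as asked, in the order asked, and still so for the second after the job is handed in, with the robot touching nothing.
It also fails if it takes over 120 s, if anything falls off the work surface, if the arm or the gripper's body presses on something with over 40 N, if the wrist force passes 120 N, or if a joint passes its speed limit or range.

ROBOT

A 6-joint arm with a two-finger parallel gripper is mounted at the origin on the work surface; the furniture and walls round the work are solid. World frame = base frame: x ahead of the robot, y to its left, z up, the work surface at z = 0. Lengths are in mm, angles in degrees, forces in N, time in s.
With the tool pointing down it reaches from about 325 to 925 mm from the base axis. Payload 3.1 kg.
Tool frame: the origin (TCP) lies at the very end of the fingers, on their centre line; the grasp point (between the pads) lies grasp_offset behind it (grasp_offset is the distance from the TCP to the grasp point, in mm); z points along the fingers, y is the line along which they close (so a half turn about z gives the same grasp; the last joint's range is limited). The gripper opens to 85 mm and grips with 20 to 120 N. Pads are 22 mm wide; open, the fingers measure 114 mm over their backs; the gripper's body (76 mm by 85 mm) begins 54 mm behind the grasp point. The pads swing forward as they close: fully open they stand 13 mm farther back than shut.
Start: joints at [-69.626, 12.427, 92.441, -0, 75.132, -6.429], TCP at [281.849, -557.853, 231.3] pointing down, gripper open.
Joint ranges: [-157.48, 157.48], [-44.54, 120.13], [17.64, 146.25], [-64.5, 244.5], [7.68, 150.69], [-147.95, 147.95]. Speed limits (degrees/s): [159.86, 159.86, 180, 180, 180, 180].

INTERFACE

Orientations are given as [roll, pitch, yaw] about the fixed x, y, z axes, in that order (R = Rz(yaw) Ry(pitch) Rx(roll)).
In Python, from station import * gives the robot as it stands. Calls block until the motion is done:
- goto(position, orientation): joint-space move of the TCP to a pose.
- move_l(position, attitude=None, speed=150): straight line of the TCP; attitude=None keeps the orientation; speed is the mean speed in mm/s.
- move_j(angles): joint-space move.
- grip(opening, squeeze=None): finger opening in mm; squeeze is the grip in N (None keeps the last); returns when the fingers have stopped.
- wait(seconds).
- solve_ik(position, orientation): joint angles nearest the present ones, or None.
- get_obs(): the state.
- get_image(name): name is "side" or "top"; returns the picture (480x640x3 uint8, red, green, blue); there is no depth.
- get_calibration(name): a dict with "fx", "fy", "cx", "cy" (pixels), "D" ([k1, k2, p1, p2, k3] as OpenCV has them; the pictures are not rectified), "R" (3x3) and "t" (3): a world point X has camera coordinates R X + t. Camera axes: x right, y down, z forward; pixel columns grow to the right and rows downward; lengths in mm; the calibration is good to about 2 mm. A picture is of the moment at which its call begins. get_calibration takes no time and is no camera call.
A pose or a line that the arm cannot do raises Unreachable and nothing moves.
- sign_off(): hands the job in; it is judged then, once.
Trained networks look in the newest picture that a camera, given by its name, has taken for a name from the list of things; names that differ only in an ending like _2 or _b are one class to them, and where a whole thing is asked for, a point or a joint stands for the part that bears it (a point fixed in the world has none). Each returns a list of dicts, best first, with "score" (0 to 1); they miss things now and then, are a little off and sometimes report something else, mostly with a low value. They report only what shows in the picture. A call takes as long as a camera call. They do not tell look-alikes from the thing itself.
- spot_in(name, camera): "extent" ([centre column, centre row, width, height] in pixels, round what is visible of it).
- regions_of(name, camera): "region" (480x640 bool, what is visible of it) and "extent" ([centre column, centre row, width, height] in pixels, round what is visible of it).
The state is a dict: "t": time; "joint_pos": joint angles; "qvel": joint speeds; "effort": joint torques, N m; "tcp_pos": TCP position; "ee_rot": TCP orientation; "wrist_force": force on the tool from outside, world axes, zero at the start; "moment": the same for the moment, N m; "grip_width": finger opening in mm; "grip_force": force on a finger pad.
Only numpy, scipy, OpenCV 4.12 (cv2) and the standard library are available. Lean on these libraries where they do the work, as an engineer would, in place of code of your own. Each camera call takes 0.05 s, during which the arm holds its last target. There are 200 camera calls.

## Working session

There is one attempt and no reset: what is moved stays moved. The work goes in short steps, each a Python script; the robot and the scene stay as the last script left them, time stands still between calls to the robot, and variables do not carry over. Pictures are saved under pics/ and viewed, at most 14 in all, crops included, and the job is handed in when it is done.

```bash
ls; mkdir -p pics
python3 - <<'E'
from station import *
import cv2,numpy as np
o=get_obs();print({k:(np.round(v,2).tolist() if not isinstance(v,dict) else v) for k,v in o.items()})
try: print(grasp_offset)
except Exception as e: print(e)
for c in("top","side"):
    im=get_image(c);cv2.imwrite(f"pics/{c}0.png",im[:,:,::-1])
    k=get_calibration(c);print(c,{a:np.round(b,4).tolist() for a,b in k.items()})
    for n in "sample_cup label_roll swab_tin needle_box cup_dish roll_plate broad_tray long_tray reagent beaker".split():
        print(n,[(round(float(d['score']),2),np.round(d['extent']).astype(int).tolist()) for d in spot_in(n,c)])
E
```

```text
pics
{'t': 0.0, 'joint_pos': [-69.63, 12.48, 92.53, 0.0, 75.13, -6.43], 'qvel': [0.07, -0.09, 0.11, 0.01, 0.04, -0.1], 'effort': [0.0, -39.68, -30.39, 0.0, 0.01, -0.0], 'tcp_pos': [281.56, -557.06, 229.94], 'ee_rot': [-179.86, -0.02, 26.8], 'wrist_force': [-0.69, -0.79, 0.15], 'moment': [-0.02, 0.03, -0.04], 'grip_force': 0.0, 'grip_width': 85.54}
18.700000000000003
top {'fx': 521.28, 'fy': 521.28, 'cx': 324.7806, 'cy': 238.1098, 'D': [0.0403, 0.0, 0.0, 0.0, 0.0], 'R': [[-0.0462, -0.9989, -0.0011], [-0.9771, 0.0454, -0.208], [0.2079, -0.0085, -0.9781]], 't': [243.125, 473.456, 1368.5813]}
sample_cup [(0.63, [254, 237, 18, 18])]
label_roll [(0.83, [452, 253, 20, 15]), (0.22, [393, 185, 39, 34])]
swab_tin [(0.75, [259, 242, 28, 25]), (0.58, [134, 288, 27, 25])]
needle_box [(0.96, [452, 254, 36, 17])]
cup_dish [(0.94, [344, 190, 19, 19])]
roll_plate [(0.78, [392, 184, 36, 34])]
broad_tray [(0.93, [441, 186, 46, 44])]
long_tray [(0.8, [290, 195, 47, 28])]
reagent [(0.57, [502, 173, 18, 20])]
beaker [(0.75, [255, 241, 26, 25]), (0.66, [234, 287, 22, 21])]
side {'fx': 561.7957, 'fy': 561.7957, 'cx': 316.9913, 'cy': 243.2168, 'D': [-0.0875, 0.0, 0.0, 0.0, 0.0], 'R': [[-0.9457, -0.3249, 0.0134], [-0.1518, 0.4044, -0.9019], [0.2875, -0.8549, -0.4318]], 't': [542.1516, 40.953, 1911.9382]}
sample_cup [(0.69, [302, 272, 13, 18])]
label_roll []
swab_tin [(0.91, [298, 354, 33, 27]), (0.68, [301, 282, 21, 16])]
needle_box []
cup_dish [(0.62, [286, 245, 11, 5])]
roll_plate [(0.54, [301, 229, 33, 9])]
broad_tray [(0.52, [314, 217, 23, 10])]
long_tray [(0.64, [273, 264, 29, 23])]
reagent [(0.64, [322, 194, 13, 13])]
beaker [(0.65, [336, 293, 24, 30])]
```

Run:
```python
import cv2
a=cv2.imread("pics/top0.png")[150:320,100:540]; cv2.imwrite("pics/top0c.png",cv2.resize(a,(800,309),interpolation=cv2.INTER_CUBIC))
a=cv2.imread("pics/top0.png")[165:275,235:335]; b=cv2.imread("pics/top0.png")[160:270,420:520]
import numpy as np
cv2.imwrite("pics/top0d.png",cv2.resize(np.hstack([a,b]),(800,440),interpolation=cv2.INTER_CUBIC))
```

```text
(no output)
```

View pics/top0c.png

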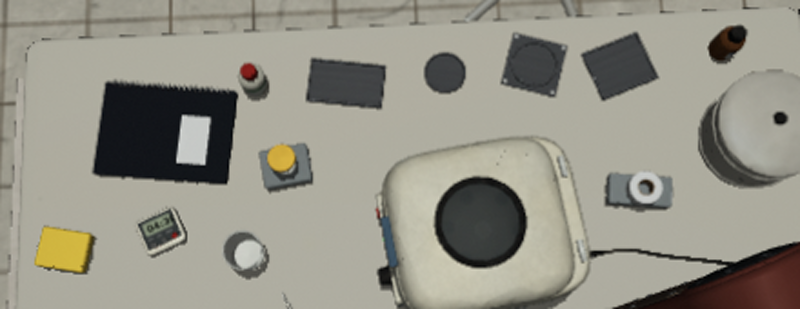

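View pics/top0d.png

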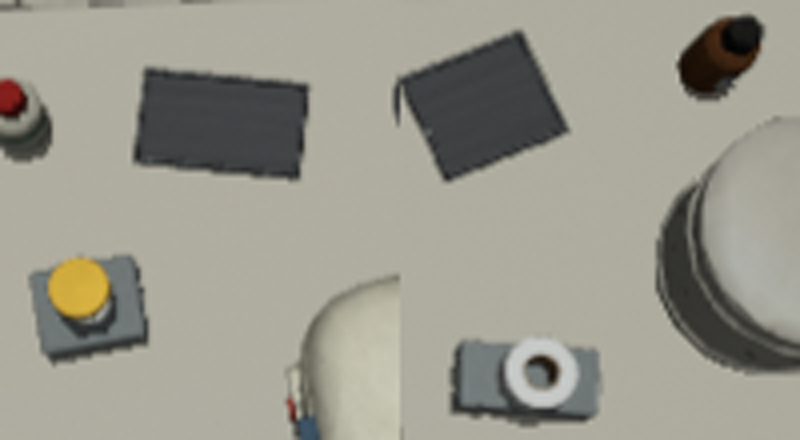

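View pics/side0.png

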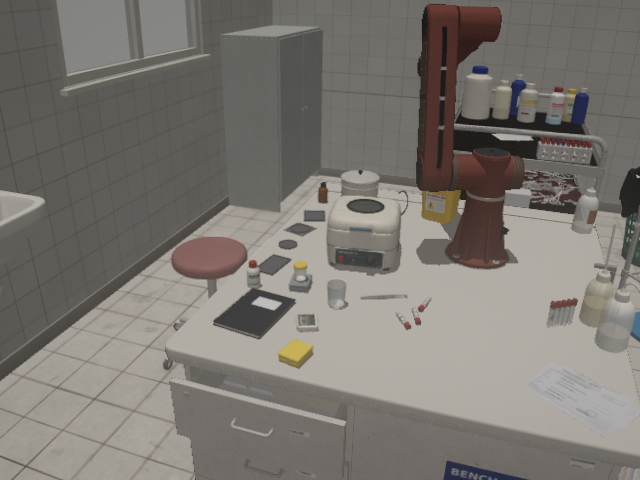

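The top view shows two grey boxes. The one at (259,242) is broad and carries the yellow-lidded cup, so it is the swab tin. The one at (452,254) is long and carries the white roll, so it is the needle box. The look-alike at (134,288) is yellow and gets left alone. The holders, left to right, are the long tray (290,195), dish (344,190), ring plate (392,184) and broad tray (441,186). In the side view a tall centrifuge and a pot hide the roll pile. Next I fit poses to the masks.

```bash
cat > vis.py <<'E'
from station import *
import cv2,numpy as np
from scipy.optimize import minimize
def cam(c):
    k=get_calibration(c);K=np.array([[k['fx'],0,k['cx']],[0,k['fy'],k['cy']],[0,0,1]])
    return K,np.array(k['D'],float),np.array(k['R']),np.array(k['t'],float)
def proj(P,c):
    K,D,R,t=cam(c);return cv2.projectPoints(np.asarray(P,float),cv2.Rodrigues(R)[0],t,K,D)[0][:,0]
def back(uv,z,c="top"):
    K,D,R,t=cam(c);n=cv2.undistortPoints(np.array([[uv]],float),K,D)[0,0]
    d=R.T@np.array([n[0],n[1],1]);o=-R.T@t;return o+d*(z-o[2])/d[2]
def tri(uv1,uv2):
    rs=[]
    for c,uv in(("top",uv1),("side",uv2)):
        o=back(uv,5000,c);p=back(uv,0,c);rs.append((o,(p-o)/np.linalg.norm(p-o)))
    A=sum(np.eye(3)-np.outer(d,d) for o,d in rs);b=sum((np.eye(3)-np.outer(d,d))@o for o,d in rs)
    return np.linalg.solve(A,b)
a=np.linspace(0,2*np.pi,40)
ring=lambda r,z:np.c_[r*np.cos(a),r*np.sin(a),0*a+z]
box=lambda x,y,h:np.array([[i*x/2,j*y/2,z] for i in(-1,1) for j in(-1,1) for z in(0,h)])
SH=dict(sample_cup=[ring(20.5,50),ring(20.5,40),ring(17,0)],label_roll=[ring(24.5,0),ring(24.5,25)],swab_tin=[box(60,74,25)],needle_box=[box(46,95,25)],
 cup_dish=[ring(33.5,0),ring(33.5,7)],roll_plate=[box(88,88,3)],broad_tray=[box(82,96,7)],long_tray=[box(70,119,7)])
S=8
def fit(name,region,z0,c="top",occ=None):
    """silhouette fit: x,y,yaw maximising IoU at S x supersampling, ignoring occ pixels"""
    ys,xs=np.nonzero(region|(occ if occ is not None else False));x0,y0=xs.min()-12,ys.min()-12;w,h=np.ptp(xs)+25,np.ptp(ys)+25
    up=lambda m:cv2.resize(m[y0:y0+h,x0:x0+w].astype(np.float32),None,fx=S,fy=S,interpolation=cv2.INTER_LINEAR)>.5
    M=up(region);V=~up(occ) if occ is not None else np.ones_like(M)
    P=np.vstack(SH[name])
    def loss(q):
        cs,sn=np.cos(q[2]),np.sin(q[2]);W=P@np.array([[cs,sn,0],[-sn,cs,0],[0,0,1]])+[q[0],q[1],z0]
        uv=(proj(W,c)-[x0,y0]+.5)*S
        m=np.zeros(M.shape,np.uint8);cv2.fillConvexPoly(m,cv2.convexHull(np.round(uv).astype(np.int32)),1);m=m>0
        return 1-(m&M&V).sum()/((m|M)&V).sum()
    ctr=back([xs.mean(),ys.mean()],z0+P[:,2].max()/2,c)[:2];best=None
    for y in([0] if len(P)>8 else np.radians(np.arange(-90,90,22.5))):
        s=np.array([*ctr,y]);r=minimize(loss,s,method="Nelder-Mead",options=dict(initial_simplex=np.vstack([s,s+[8,0,0],s+[0,8,0],s+[0,0,.2]]),xatol=.05,fatol=1e-4))
        if best is None or r.fun<best.fun:best=r
    return best.x[0],best.x[1],(np.degrees(best.x[2])+90)%180-90,1-best.fun
def seg(name,c="top",near=None):
    L=[d for d in regions_of(name,c) if near is None or np.hypot(d['extent'][0]-near[0],d['extent'][1]-near[1])<25]
    return L[0]['region'] if L else None
E
python3 - <<'E'
from vis import *
get_image("top")
near=dict(sample_cup=(254,237),label_roll=(452,253),swab_tin=(259,242),needle_box=(452,254),cup_dish=(344,190),roll_plate=(392,184),broad_tray=(441,186),long_tray=(290,195))
R={n:seg(n,near=p) for n,p in near.items()}
import json;out={}
for n in near:
    if R[n] is None: print(n,None);continue
    occ={'swab_tin':'sample_cup','needle_box':'label_roll'}.get(n);occ=R[occ] if occ else None
    f=fit(n,R[n],25 if n in('sample_cup','label_roll') else 0,occ=occ);out[n]=f
    print(n,np.round(f,2),R[n].sum())
json.dump(out,open('pose.json','w'))
get_image("side")
for n,p in(('sample_cup',(302,272)),('long_tray',(273,264))):
    r=seg(n,"side",p)
    if r is not None: print('side',n,np.round(fit(n,r,25 if n=='sample_cup' else 0,"side"),2))
print('centrifuge lid',tri((364,272),(366,205)),'pot knob',tri((529,215),(361,171)))
for uv in((311,240),(318,305),(395,226),(413,252),(424,285)): print(uv,back(uv,150).round())
for uv in((486,235),(500,200)): print('pot',back(uv,100).round())
E
```

```text
sample_cup [491.95 411.24   9.52   0.91] 215
label_roll [ 426.9  -127.95    5.17    0.89] 278
swab_tin [492.03 409.79   8.46   0.9 ] 431
needle_box [ 430.08 -127.12   -8.26    0.76] 306
cup_dish [632.38 158.61   5.84   0.94] 406
roll_plate [640.1   17.95 -16.6    0.96] 924
broad_tray [ 632.34 -116.57   20.86    0.96] 973Traceback (most recent call last):
  File "<stdin>", line 9, in <module>
  File "vis.py", line 37, in fit
    s=np.array([*ctr,y]);r=minimize(loss,s,method="Nelder-Mead",options=dict(initial_simplex=np.vstack([s,s+[8,0,0],s+[0,8,0],s+[0,0,.2]]),xatol=.05,fatol=1e-4))
                           ~~~~~~~~^^^^^^^^^^^^^^^^^^^^^^^^^^^^^^^^^^^^^^^^^^^^^^^^^^^^^^^^^^^^^^^^^^^^^^^^^^^^^^^^^^^^^^^^^^^^^^^^^^^^^^^^^^^^^^^^^^^^^^^^^^^^^^
    res = _minimize_neldermead(fun, x0, args, callback, bounds=bounds,
                               **options)
    fxr = func(xr)
    fx = function(np.copy(x), *(wrapper_args + args))
  File "vis.py", line 32, in loss
    uv=(proj(W,c)-[x0,y0]+.5)*S
        ~~~~^^^^^
  File "vis.py", line 8, in proj
    K,D,R,t=cam(c);return cv2.projectPoints(np.asarray(P,float),cv2.Rodrigues(R)[0],t,K,D)[0][:,0]
            ~~~^^^
  File "vis.py", line 5, in cam
    k=get_calibration(c);K=np.array([[k['fx'],0,k['cx']],[0,k['fy'],k['cy']],[0,0,1]])
ValueError: time passes only in moves, steps and waits
```

```bash
sed -i 's/^def cam(c):/import functools\n@functools.lru_cache\ndef cam(c):/' vis.py
python3 - <<'E'
from vis import *
import json
get_image("top");o=json.load(open('pose.json')) if __import__('os').path.exists('pose.json') else {}
for n,v in dict(sample_cup=(491.95,411.24,0),label_roll=(426.9,-127.95,0),swab_tin=(492.03,409.79,8.46),cup_dish=(632.38,158.61,0),roll_plate=(640.1,17.95,0),broad_tray=(632.34,-116.57,20.86)).items(): o[n]=v
f=fit('long_tray',seg('long_tray',near=(290,195)),0);print('long',np.round(f,2));o['long_tray']=f
json.dump(o,open('pose.json','w'))
get_image("side")
for n,p in(('sample_cup',(302,272)),('long_tray',(273,264)),('cup_dish',(286,245)),('roll_plate',(301,229))):
    r=seg(n,"side",p)
    if r is not None: print('side',n,np.round(fit(n,r,25 if n=='sample_cup' else 0,"side"),2))
print('centrifuge lid',tri((364,272),(366,205)).round(),'pot knob',tri((529,215),(361,171)).round())
for uv in((311,240),(318,305),(395,226),(413,252),(424,285)): print(uv,back(uv,200).round())
for uv in((486,235),(500,200)): print('pot',back(uv,150).round())
# reachability, both yaws
for n,v in o.items():
    for zz in(8,350):
        print(n,zz,[(y%180,None if (s:=solve_ik([v[0],v[1],zz],[180,0,y])) is None else np.round(s).tolist()) for y in(v[2]+0,v[2]+90)])
E
```

```text
long [622.44 315.07  -8.15   0.93]
side sample_cup [492.36 402.5   17.06   0.83]
side long_tray [620.01 307.89  -7.47   0.89]
side cup_dish [630.42 151.65   8.94   0.87]
side roll_plate [638.69  11.76  77.74   0.89]
centrifuge lid [365. 130. 181.] pot knob [ 495. -298.  150.]
(311, 240) [449. 256. 200.]
(318, 305) [292. 246. 200.]
(395, 226) [475.  50. 200.]
(413, 252) [408.  11. 200.]
(424, 285) [328.  -8. 200.]
pot [ 452. -184.  150.]
pot [ 542. -229.  150.]
sample_cup 8 [(0, [34.0, 29.0, 97.0, -0.0, 54.0, 124.0]), (90, [34.0, 29.0, 97.0, -0.0, 54.0, 34.0])]
sample_cup 350 [(0, [34.0, 11.0, 82.0, -0.0, 87.0, 124.0]), (90, [34.0, 11.0, 82.0, -0.0, 87.0, 34.0])]
label_roll 8 [(0, [-26.0, 10.0, 124.0, -0.0, 46.0, 64.0]), (90, [-26.0, 10.0, 124.0, -0.0, 46.0, -26.0])]
label_roll 350 [(0, [-26.0, -15.0, 107.0, -0.0, 88.0, 64.0]), (90, [-26.0, -15.0, 107.0, 0.0, 88.0, -26.0])]
swab_tin 8 [(8.46, [34.0, 29.0, 97.0, -0.0, 54.0, 115.0]), (98.46000000000001, [34.0, 29.0, 97.0, -0.0, 54.0, 25.0])]
swab_tin 350 [(8.46, [34.0, 10.0, 82.0, -0.0, 87.0, 115.0]), (98.46000000000001, [34.0, 10.0, 82
[... 260 characters left out ...]
 54.0, 85.0]), (90, [-5.0, 29.0, 97.0, -0.0, 54.0, -5.0])]
roll_plate 350 [(0, [-5.0, 10.0, 82.0, -0.0, 87.0, 85.0]), (90, [-5.0, 10.0, 82.0, 0.0, 87.0, -5.0])]
broad_tray 8 [(20.86, [-17.0, 30.0, 96.0, -0.0, 54.0, 52.0]), (110.86, [-17.0, 30.0, 96.0, 0.0, 54.0, -38.0])]
broad_tray 350 [(20.86, [-17.0, 11.0, 82.0, -0.0, 87.0, 52.0]), (110.86, [-17.0, 11.0, 82.0, 0.0, 87.0, -38.0])]
long_tray 8 [(np.float64(171.84994352383399), [21.0, 35.0, 88.0, -0.0, 57.0, 119.0]), (np.float64(81.84994352383399), [21.0, 35.0, 88.0, -0.0, 57.0, 29.0])]
long_tray 350 [(np.float64(171.84994352383399), [21.0, 18.0, 74.0, -0.0, 89.0, 119.0]), (np.float64(81.84994352383399), [21.0, 18.0, 74.0, -0.0, 89.0, 29.0])]
```

Run:
```python
from vis import *
o=get_obs();move_l([o['tcp_pos'][0],o['tcp_pos'][1],340],speed=250)
goto([492,411,300],[180,0,90]);move_l([492,411,150],speed=200)
p=np.array(get_obs()['tcp_pos']);print(p)
ims=[]
for c in("top","side"):
    im=get_image(c)[:,:,::-1].copy();q=proj([p,[p[0],p[1],80]],c)[0];print(c,q)
    x,y=q.astype(int);cr=cv2.resize(im[y-40:y+50,x-40:x+40],(400,450),interpolation=cv2.INTER_CUBIC)
    cv2.circle(cr,tuple(np.round((q-[x-40,y-40]+.5)*5).astype(int).tolist()),3,(0,0,255),1);ims.append(cr)
cv2.imwrite("pics/over.png",np.hstack(ims));print(get_obs()['t'])
```

```text
[493.05143424 411.60253766 151.55010216]
top [249.26402149 229.75051935]
side [297.84117076 241.81421139]
6.9417
```

View pics/over.png

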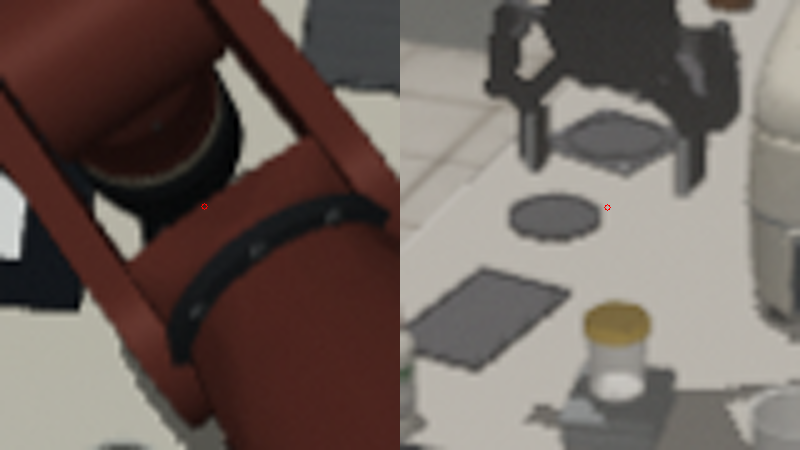

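The side view shows the fingertips at crop (535,170) and (690,190), midway above the cup lid at (617,325). They sit about 1 px higher than projected. That is the same shift that separates the side-view object fits from the top-view ones, so I trust the top camera. Now the cup.

```bash
cat > mv.py <<'E'
from station import *
import numpy as np
def st(tag):
    o=get_obs();print(tag,'t',round(o['t'],1),np.round(o['tcp_pos'],1),'w',round(o['grip_width'],1),'gf',round(o['grip_force'],1),'F',np.round(o['wrist_force'],1))
def settle(p):
    "move slowly to p, then report the residual"
    move_l(p,speed=60);wait(.3)
E
python3 - <<'E'
from mv import *
move_l([490.5,411,80],speed=120);settle([490.5,411,47]);st('down')
grip(0,30);st('grip');move_l([490.5,411,180],speed=100);st('lift')
E
```

```text
down t 8.7 [490.8 411.2  47.5] w 85.4 gf 0.0 F [ 0.  -0.2 -0.7]
grip t 9.2 [490.7 411.1  47.3] w 39.2 gf 30.2 F [-0.4  0.7  1.3]
lift t 10.7 [489.9 410.6 178.8] w 39.2 gf 30.2 F [ 0.5  0.  -1. ]
```

Run:
```python
from vis import *
from mv import *
move_l([632.4,158.6,180],speed=200);move_l([632.4,158.6,45],speed=120)
settle([632.4,158.6,26]);st('near');settle([632.4,158.6,24.8]);st('low')
grip(70);st('open');move_l([632.4,158.6,180],speed=150)
goto([480,300,340],[180,0,90]) 
ims=[]
for c,b in(("side",(250,220,340,300)),("top",(230,160,350,267))):
    im=get_image(c)[b[1]:b[3],b[0]:b[2],::-1];ims.append(cv2.resize(im,(400,355),interpolation=cv2.INTER_CUBIC))
    print(c,[(round(float(d['score']),2),d['extent']) for d in spot_in('sample_cup',c)])
cv2.imwrite("pics/cup.png",np.hstack(ims));st('')
```

```text
near t 14.3 [632.2 158.6  25.8] w 38.8 gf 30.2 F [ 0.5 -0.  -0.2]
low t 14.8 [632.7 158.6  25.2] w 39.6 gf 30.4 F [-0.6 -0.4  4.2]
open t 15.2 [632.2 158.6  24.5] w 70.1 gf 0.0 F [ 0.4  0.3 -0.1]
side [(0.42, [289.2, 238.7, 10.1, 15.7]), (0.26, [299.8, 281.4, 23.1, 19.9])]
top [(0.61, [345.8, 188.6, 15.6, 20.9])]
 t 17.7 [480.4 299.  338.1] w 69.8 gf 0.0 F [0.2 0.7 0.6]
```

View pics/cup.png

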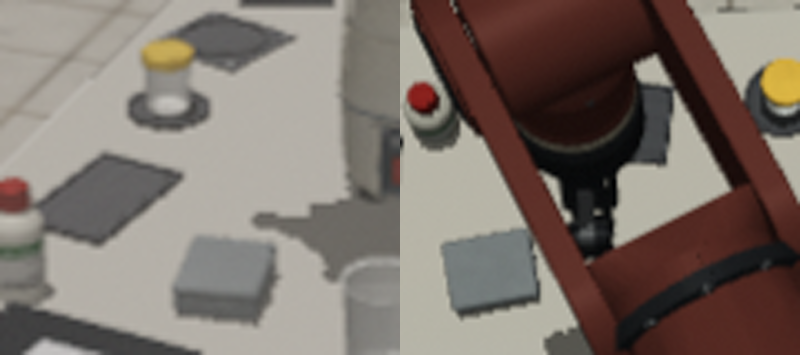

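The cup stands upright in the dish (side crop (168,80), top crop (782,85)). The grey tin is now bare. Next is the roll.

Run:
```python
from vis import *
from mv import *
import json
o=json.load(open('pose.json'))
r=seg('swab_tin',near=(259,242));f=fit('swab_tin',r,0);print('tin',np.round(f,2));o['swab_tin']=f;json.dump(o,open('pose.json','w'))
x,y=o['label_roll'][:2];X,Y=o['roll_plate'][:2]
goto([x,y,340],[180,0,90]);move_l([x,y,80],speed=200);settle([x,y,32]);st('down')
grip(0,30);st('grip');move_l([x,y,180],speed=120);st('lift')
move_l([X,Y,180],speed=200);move_l([X,Y,25],speed=120)
settle([X,Y,11]);st('near');settle([X,Y,9.7]);st('low')
grip(70);st('open');move_l([X,Y,180],speed=150);goto([480,250,340],[180,0,90])
im=get_image("top")[150:290,340:520,::-1];cv2.imwrite("pics/roll.png",cv2.resize(im,(720,560),interpolation=cv2.INTER_CUBIC));st('')
r=seg('needle_box',near=(452,254))
if r is not None: f=fit('needle_box',r,0);print('box',np.round(f,2));o['needle_box']=f;json.dump(o,open('pose.json','w'))
r=seg('label_roll',near=(393,183))
if r is not None: print('roll',np.round(fit('label_roll',r,3),2))
```

```text
tin [490.98 410.7    9.7    0.88]
down t 22.0 [ 427.2 -128.1   32.4] w 70.0 gf 0.0 F [-0.   0.6 -0.4]
grip t 22.3 [ 427.4 -128.2   32.4] w 47.1 gf 31.1 F [-0.2  0.1  3.3]
lift t 23.7 [ 426.2 -127.6  179. ] w 47.0 gf 30.9 F [ 0.1 -1.  -1. ]
near t 27.3 [639.8  18.   10.8] w 47.0 gf 31.0 F [-0.6  0.9 -0.5]
low t 27.8 [640.3  18.   10.4] w 47.1 gf 31.6 F [-2.7  0.8  6.8]
open t 28.2 [639.9  17.9   9.3] w 70.0 gf 0.0 F [-0.2  0.2  0.1]
 t 30.7 [480.3 249.  338.5] w 70.0 gf 0.0 F [ 0.   0.6 -0.7]
box [ 428.12 -125.54   -1.17    0.88]
roll [ 6.3818e+02  2.0080e+01 -1.6900e+00  5.8000e-01]
```

View pics/roll.png

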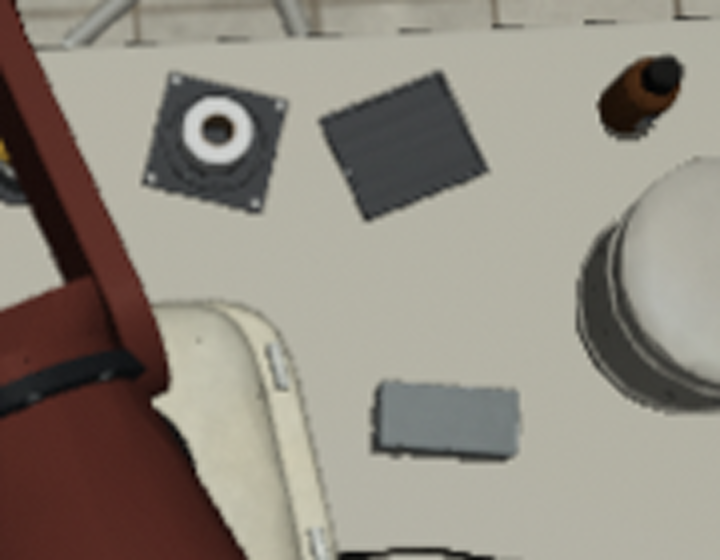

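The roll sits in the ring (crop (217,130)). The box long edge runs (383,380) to (520,388), so its yaw is nearer -6° than the fitted -1°. I refit box and tin on colour masks.

Run:
```python
from vis import *
import json
o=json.load(open('pose.json'))
im=get_image("top").astype(int)
def blob(u,v,n):
    m=((im[:,:,2]-im[:,:,0]>-3)&(im.sum(2)>150)).astype(np.uint8)  # bluish grey, table is beige
    k,l=cv2.connectedComponents(m[v-35:v+35,u-35:u+35]);M=np.zeros((480,640),bool);M[v-35:v+35,u-35:u+35]=l==l[35,35];return M
for n,u,v in(('needle_box',452,254),('swab_tin',258,243)):
    M=blob(u,v,n);ys,xs=np.nonzero(M);f=fit(n,M,0);print(n,M.sum(),np.ptp(xs),np.ptp(ys),np.round(f,2),cv2.minAreaRect(np.c_[xs,ys].astype(np.float32)));o[n]=f
json.dump(o,open('pose2.json','w'))
```

```text
needle_box 593 35 18 [ 429.23 -127.6    -4.74    0.9 ] ((451.4757080078125, 254.8650665283203), (35.7872200012207, 17.361459732055664), 3.814074993133545)
swab_tin 569 28 24 [492.51 409.37   7.31   0.9 ] ((257.0946044921875, 241.06759643554688), (21.53626823425293, 26.797033309936523), 80.53767395019531)
```

```bash
cat > pp.py <<'E'
from vis import *
from mv import *
def box_move(p,q,zt=250):
    "p,q: x,y,yaw of box and tray; grips across the box's x"
    A=[180,0,p[2]+90];B=[180,0,q[2]+90]
    goto([p[0],p[1],340],A);grip(85);move_l([p[0],p[1],60],speed=250);settle([p[0],p[1],5]);st('down')
    grip(0,50);wait(.2);st('grip');move_l([p[0],p[1],30],speed=60);move_l([p[0],p[1],zt],speed=150);st('lift')
    goto([q[0],q[1],zt],B);move_l([q[0],q[1],25],speed=150)
    settle([q[0],q[1],9.5]);st('near');settle([q[0],q[1],8]);st('low')
    grip(85);st('open');move_l([q[0],q[1],zt],speed=180)
E
python3 - <<'E'
from pp import *
box_move((492,410,8.5),(632.3,-116.6,20.9))
goto([480,250,340],[180,0,90])
im=get_image("top")[150:290,340:520,::-1];cv2.imwrite("pics/tin.png",cv2.resize(im,(720,560),interpolation=cv2.INTER_CUBIC));st('')
E
```

```text
down t 34.5 [492.2 410.1   5.4] w 84.8 gf 0.0 F [-0.1 -0.1  0.1]
grip t 35.1 [492.4 410.3   5.4] w 58.7 gf 56.4 F [ 0.4 -0.4  3.2]
lift t 37.2 [491.3 409.6 248.4] w 58.5 gf 56.0 F [ 0.7  0.4 -1. ]
near t 41.6 [ 632.2 -116.6    9.4] w 58.9 gf 56.2 F [ 0.3  0.1 -0.8]
low t 42.1 [ 632.7 -116.7    8.4] w 59.0 gf 56.4 F [0.5 1.  1.7]
open t 42.5 [ 632.  -116.5    7.6] w 85.1 gf 0.0 F [ 0.7 -0.2  0. ]
 t 45.5 [480.4 249.2 339.4] w 85.1 gf 0.0 F [0.4 0.4 0.9]
```

View pics/tin.png

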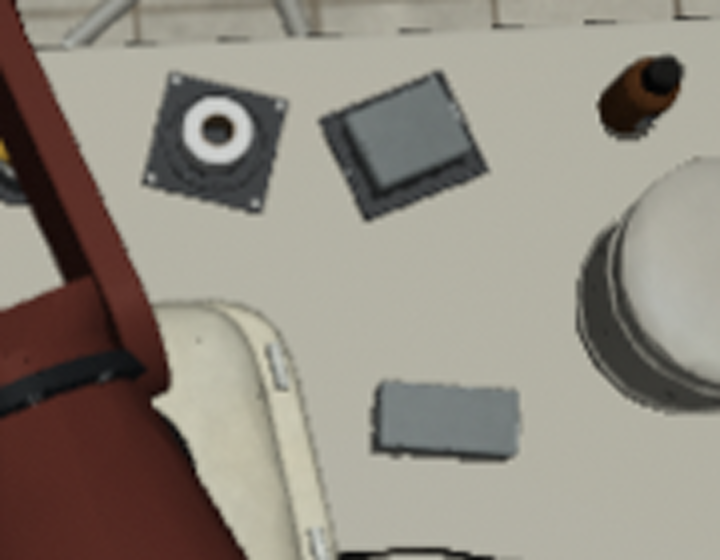

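The tin sits in the broad tray (crop (410,140)), within the rim. Now the needle box.

Run:
```python
from pp import *
box_move((429,-127,-5),(622.4,315,-8.1),zt=330)
goto([300,-450,380],[180,0,20]);st('')
ims=[]
for c,b in(("top",(230,150,470,230)),("side",(240,170,360,310))):
    im=get_image(c);w=(800,267) if c=="top" else (343,300)
    ims.append(cv2.resize(np.ascontiguousarray(im[b[1]:b[3],b[0]:b[2],::-1]),w,interpolation=cv2.INTER_CUBIC))
ims[1]=cv2.copyMakeBorder(ims[1],0,0,0,800-343,cv2.BORDER_CONSTANT)
cv2.imwrite("pics/end.png",np.vstack(ims))
get_image("top")
for n,p in(('needle_box',(290,193)),('swab_tin',(441,185)),('sample_cup',(345,188)),('label_roll',(394,182)),('beaker',(234,287)),('reagent',(502,173))):
    r=seg(n,near=p)
    if r is None: print(n,None)
    elif n in SH: print(n,np.round(fit(n,r,3),1))
    else: print(n,[np.round(d['extent']) for d in spot_in(n,'top')])
```

```text
down t 49.8 [ 429.3 -127.1    5.3] w 84.7 gf 0.0 F [ 0.2 -0.6  0.2]
grip t 50.5 [ 429.5 -127.2    5.3] w 45.2 gf 52.1 F [-0.6 -0.4  3.1]
lift t 53.2 [ 428.6 -126.8  329. ] w 44.6 gf 51.6 F [-0.1 -0.3 -0.8]
near t 57.8 [622.2 314.9   9.3] w 44.9 gf 51.8 F [ 0.2  0.3 -0.7]
low t 58.4 [622.8 315.2   8.5] w 45.1 gf 51.9 F [ 0.7 -0.5  1.4]
open t 58.9 [622.3 314.9   7.8] w 85.4 gf 0.0 F [ 1.3 -0.4  0.7]
 t 63.7 [ 300.6 -449.6  379.9] w 84.8 gf 0.0 F [-0.   0.   0.2]
needle_box [623.4 317.1 -10.2   0.9]
swab_tin [ 634.7 -115.9   21.4    0.9]
sample_cup [634.  158.8   8.9   0.9]
label_roll [6.41e+02 1.96e+01 5.00e-01 9.00e-01]
beaker [array([234., 287.,  20.,  21.])]
reagent [array([500., 174.,  19.,  18.])]
```

View pics/end.png

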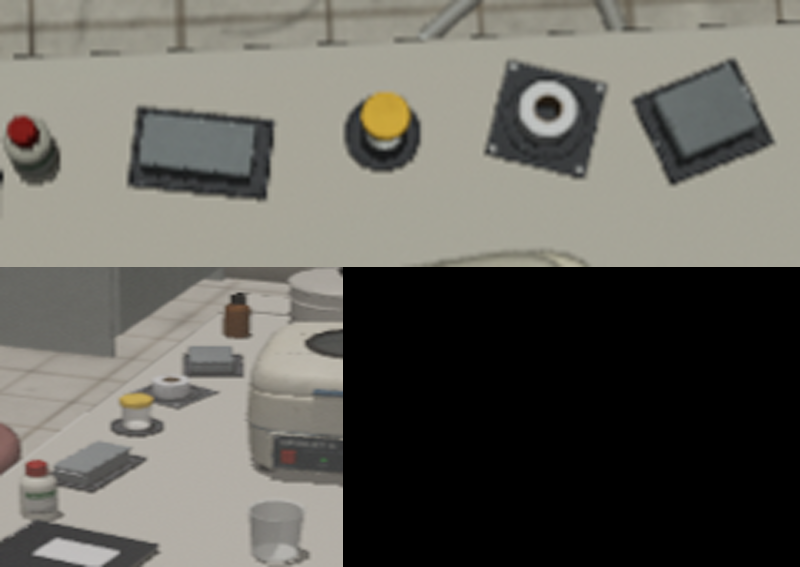

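All four things sit flat in their holders: the box at crop (197,145), cup (385,120), roll (547,108) and tin (708,112). Each fit is within 3 mm of its holder's centre, and the beaker and reagent bottle have not moved.

```bash
python3 -c "
from station import *
print(sign_off())"
```

```text
the job is handed in; nothing more can be done
None
```

The job is handed in: the sample cup, label roll, swab tin and needle box are each upright and flat in their own holders, and the reagent bottle and beaker are where they were (robot clock at about 64 s of the 120 s limit).

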